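# Find and seat the loose blower wheel

### The job

One of the two blower wheels is loose on its upright axle, the other is sound; they look the same. Rock them by their steel noses to find the loose one - gently all the way over to its left (as the robot sees it), then to its right, until each stop is felt - then press that wheel's nose straight down with about 18 N until it is fully home on its bearing, rock it left and then right once more against light resistance of about 6 N to prove it firm, and let go. Strain neither bearing, never press the sound wheel down, and leave the other things on the bench where they are.

Things in the scene. Friction and masses are not known exactly. Their poses are not given: they have to be found in the camera images.
- unit_1: Blower unit 1: aluminium plate 170 x 160 mm (x, y) fixed to the bench, its top 16 to 24 mm above it, with a dark motor can and a black blower wheel. Origin on the axle line at the plate's underside, up to 8 mm below the bench top; z up, x away from the robot, y to its left, yawed up to 0.4 rad. A black block marks its -x edge. Either unit may stand on the left; the loose one looks no different.
- unit_2: Blower unit 2: looks the same as unit 1, same axes and origin.
- hub_1: Axle sleeve inside wheel 1; the origin is the point on the axle about which the wheel rocks, 80 mm below the top of the nose. It slides down the axle when the wheel is pressed.
- hub_2: Axle sleeve inside wheel 2, the same.
- bearing_1: Sprung bearing seat hidden under wheel 1, fixed; origin on the axle line near the plate's underside. Pressed down on top of its nose with closed fingers, a loose wheel slides 4 to 8 mm at 5 to 8 N, then meets the bearing springs (5 N per mm); 16 to 21 N there sets it and it stays down; 13 N is too little, 25 N strains it.
- bearing_2: Sprung bearing seat hidden under wheel 2, the same. A sound wheel must not be pressed down with more than 8 N.
- nose_1 (a point): Centre of the top face of wheel 1's nose, an upright steel cylinder 28 mm in diameter that stands 46 mm above the black collar (48 mm wide) at its foot and 56 mm above the wheel's blades (wheel 140 mm wide). The wheel does not turn; it only rocks towards +y (left) and -y (right) of its unit, about a line along the unit's x 80 mm below this point.
- nose_2 (a point): The same point of wheel 2. Push a nose sideways with one finger, or loosely straddled: a tight grip stops it tilting. 25 mm below the top, a loose nose swings freely (under 1 N) 4 to 8 mm to each side, then meets a springy stop of 2 to 2.5 N per mm; a sound or seated one gives only about 1 mm per 3 N from the middle. 4 to 7 N is right for rocking; 15 N or more strains the bearing.
- screwdriver: Black-handled screwdriver about 170 mm long lying between the units; bystander.
- screw_tray: Grey tray 120 x 90 x 30 mm beyond the units; bystander.
- oil_can: White bottle, 50 mm wide, 110 mm high, on the left; bystander.
- spare_ring: Steel ring 56 mm wide, 14 mm high, beyond the units; bystander.
- multimeter: Grey meter 150 x 75 x 34 mm lying beyond the units; bystander.
- motor_can: Dark steel cylinder 56 mm wide, 50 mm high, on the right; bystander.
Not all that is in view belongs to the job. What is shaped like the unit_1 but pink or purple is not meant.

How it is judged (in metres and radians):
On the way, in this order (a step that is already met when the one before it is completed fails the run):
1. the loose wheel (wheel 1) is rocked to its left until its stop is felt: nose top at least 4 mm to the left and at least 2.5 N on the bearing (y of nose_1 in the frame of unit_1 above 0.004 m and contact force between hub_1 and bearing_1 above 2.5 N), for 0.1 s.
2. then to its right until its stop is felt, the same (y of nose_1 in the frame of unit_1 below -0.004 m and contact force between hub_1 and bearing_1 above 2.5 N), for 0.1 s.
3. the loose wheel is pressed home: at least 8 N on its bearing, nose within 1.2 mm of upright (contact force between hub_1 and bearing_1 above 8 N and y of nose_1 in the frame of unit_1 between -0.0012 and 0.0012 m), for 0.2 s.
4. rocked again to its left against resistance, still home: the nose gives 1 to 4 mm (about 4 N or more) (contact force between hub_1 and bearing_1 above 6 N and y of nose_1 in the frame of unit_1 between 0.001 and 0.004 m), for 0.1 s.
5. and again to its right, the same (contact force between hub_1 and bearing_1 above 6 N and y of nose_1 in the frame of unit_1 between -0.004 and -0.001 m), for 0.1 s.
At the end, for the whole second after the job is handed in: The loose wheel (wheel 1) sits home on its bearing with at least 6 N of preload, both noses upright within 0.02 rad, at rest and released; the sound wheel has not been pressed down and the bystanders are where they were (contact force between hub_1 and bearing_1 above 6 N and angle between each of nose_1, nose_2's own z axis and vertical below 0.02 rad and linear speed of hub_1 below 0.01 m/s); the robot touches nothing.
It fails at once if the loose wheel's bearing is strained: more than 20 N on it (contact force between hub_1 and bearing_1 above 20 N).
It fails at once if the sound wheel's bearing is strained: more than 20 N on it (contact force between hub_2 and bearing_2 above 20 N).
It fails at once if the sound wheel (wheel 2) is pressed 0.5 mm or more further down its axle (z of hub_2 in the frame of unit_2 below 0.0508 m).
It fails at once if a bystander is moved by more than 20 mm (distance of any of screwdriver, screw_tray, oil_can, spare_ring, multimeter, motor_can from where it was at the start of the episode above 0.02 m).
It also fails if it takes over 72 s, if anything falls off the work surface, if the arm or the gripper's body presses on something with over 40 N, if the wrist force passes 120 N, or if a joint passes its speed limit or range.

### The arm

A 6-joint arm with a two-finger parallel gripper is mounted at the origin on the work surface. World frame = base frame: x ahead of the robot, y to its left, z up, the work surface at z = 0. Lengths are in mm, angles in rad, forces in N, time in s.
With the tool pointing down it reaches from about 200 to 875 mm from the base axis. Payload 3.4 kg.
Tool frame: the origin (TCP) lies where the fingers leave the gripper's body, on its centre line; the fingertips stand 97 mm ahead of it and the grasp point (between the pads) lies 78 mm ahead of it; z points along the fingers, y is the line along which they close (so a half turn about z gives the same grasp; the last joint's range is limited). The gripper opens to 94 mm and grips with 3 to 60 N. Pads are 16 mm wide; open, the fingers measure 119 mm over their backs; the gripper's body (75 mm by 177 mm) begins 78 mm behind the grasp point.
Start: joints at [1.159, 0.276, 1.505, -0, 1.361, -0.121], TCP at [164.877, 550.882, 302.693] pointing down, gripper open.
Joint ranges: [-2.89, 2.89], [-0.75, 2.08], [0.22, 2.7], [-1.18, 4.32], [0.11, 2.71], [-2.7, 2.7]. Speed limits (rad/s): [2.57, 2.57, 3.14, 3.14, 3.14, 3.14].

### API

Orientations are given as a rotation vector (axis times angle).
In Python, from workcell import env, eyes gives the robot as it stands. The module is installed in compiled form; this text tells all that it offers.
- The arm moves only by the tool play_rows, never from a script. Its argument "moves" is a list of rows, each a list of 3 entries, a list of its own where there are three numbers: the shift along the tool's x, y, z in cm, then the turn, a rotation vector about the tool's x, y, z in rad, then the opening in per cent of the stroke, from 0 (shut) to 100 (fully open). In form: [[[x, y, z], [ax, ay, az], hand], ...]. A call has 1 to 5 rows; each row is the pose to reach, as a shift and turn from the pose commanded when the call began, along the tool's axes at that moment; what a row does not reach only later rows make up. A row lasts 1/12 s, in which the tool goes at most 41.7 mm and 7.16 degrees, less where a joint would pass 70% of its speed; a pose out of reach is approached as far as the arm can. A call with a gripper value outside its range is refused whole. The fingers move at their own pace and stop on an object; "force" is the grip in N (left out, the last holds). Time passes only in rows, so rows that repeat a pose let the fingers close. It gives the time, the measured TCP pose, the force, the opening and the grip force at its end, in the units of the state.
- env.get_obs(): the state, without advancing time (a new reading comes with each control period).
- eyes.get_image(name): name is "side" or "top"; returns the picture (480x640x3 uint8, red, green, blue); there is no depth.
- eyes.camera_model(name): a dict with "fx", "fy", "cx", "cy" (pixels), "dist_coeffs" ([k1, k2, p1, p2, k3] as OpenCV has them; the pictures are not rectified), "pose" (4x4, takes a point from camera to world coordinates). Camera axes: x right, y down, z forward; pixel columns grow to the right and rows downward; lengths in mm; the calibration is good to about 2 mm. A picture is of the moment at which its call begins. camera_model takes no time and is no camera call.
- env.hand_in(): hands the job in; it is judged then, once.
Trained networks look in the newest picture that a camera, given by its name, has taken for a name from the list of things; names that differ only in an ending like _2 or _b are one class to them, and where a whole thing is asked for, a point or a joint stands for the part that bears it (a point fixed in the world has none). Each returns a list of dicts, best first, with "conf" (0 to 1); they miss things now and then, are a little off and sometimes report something else, mostly with a low value. They report only what shows in the picture. A call takes as long as a camera call. They do not tell look-alikes from the thing itself.
- eyes.search_frame(camera, thing): "extent" ([centre column, centre row, width, height] in pixels, round what is visible of it).
- eyes.mark_of(camera, thing): "position" ([column, row] in pixels: a listed point, or the origin of a listed thing).
The state is a dict: "t": time; "joint_pos": joint angles; "joint_velocities": joint speeds; "tau": joint torques, N m; "eef_pos": TCP position; "eef_rot": TCP orientation; "ft_force": force on the tool from outside, world axes, zero at the start; "ft_torque": the same for the moment, N m; "finger_gap": finger opening in mm; "grasp_force": force on a finger pad.
Only numpy, scipy, OpenCV 4.12 (cv2) and the standard library are available. Lean on these libraries where they do the work, as an engineer would, in place of code of your own. Each camera call takes 0.05 s, during which the arm holds its last target. There are 200 camera calls.

## Working session

There is one attempt and no reset: what is moved stays moved. The work goes in short steps, Python scripts to look and compute and a tool call to move; the robot and the scene stay as the last step left them, time stands still between calls to the robot, and variables do not carry over. Pictures are saved under pics/ and viewed, at most 10 in all, crops included, and the job is handed in when it is done.

Besides the shell and the picture viewer there is one more tool, called after "Request:" by a JSON object that holds its "fn" and its "kwargs", one argument or row to a line. play_rows: Moves the arm, as the interface text tells. Its arguments: {"type":"object","properties":{"moves":{"type":"array","items":{"type":"array"}},"force":{"type":"number"}},"required":["moves"]}

```bash
mkdir -p pics
cat > h.py <<'E'
import numpy as np, cv2
from scipy.spatial.transform import Rotation as R
from workcell import env, eyes
def ray(cam,px):
    m=eyes.camera_model(cam);K=np.array([[m['fx'],0,m['cx']],[0,m['fy'],m['cy']],[0,0,1.]])
    u=cv2.undistortPoints(np.array([[px]],float),K,np.array(m['dist_coeffs'],float))[0,0]
    P=np.array(m['pose']);return P[:3,3],P[:3,:3]@np.array([u[0],u[1],1.])
def onz(cam,px,z):
    o,d=ray(cam,px);return o+d*(z-o[2])/d[2]
def proj(cam,p):
    m=eyes.camera_model(cam);K=np.array([[m['fx'],0,m['cx']],[0,m['fy'],m['cy']],[0,0,1.]])
    T=np.linalg.inv(np.array(m['pose']));
    return cv2.projectPoints(np.array(p,float).reshape(-1,1,3),cv2.Rodrigues(T[:3,:3])[0],T[:3,3],K,np.array(m['dist_coeffs'],float))[0][:,0]
def tri(a,b):
    (o1,d1),(o2,d2)=ray('top',a),ray('side',b)
    s=np.linalg.lstsq(np.c_[d1,-d2],o2-o1,rcond=None)[0]
    p,q=o1+d1*s[0],o2+d2*s[1];return (p+q)/2,np.linalg.norm(p-q)
E
python3 - <<'E'
from h import *
for c in('top','side'):
    cv2.imwrite(f'pics/{c}0.png',eyes.get_image(c)[:,:,::-1])
    print(c,np.round(eyes.camera_model(c)['pose'],2).tolist())
    for n in('nose_1','unit_1','hub_1'):
        print(n,[(np.round(d['position'],1).tolist(),round(d['conf'],2)) for d in eyes.mark_of(c,n)])
    print([(np.round(d['extent'],1).tolist(),round(d['conf'],2)) for d in eyes.search_frame(c,'unit_1')])
o=env.get_obs();print({k:np.round(v,3).tolist() for k,v in o.items()})
E
```

```text
top [[0.01, -1.0, 0.07, 404.79], [-1.0, -0.01, -0.01, 11.88], [0.01, -0.07, -1.0, 1532.38], [0.0, 0.0, 0.0, 1.0]]
nose_1 [([209.6, 344.6], 0.95), ([410.2, 229.4], 0.76), ([437.3, 358.5], 0.71), ([254.8, 227.8], 0.69), ([482.0, 292.5], 0.57)]
unit_1 [([263.3, 231.8], 0.96), ([426.0, 354.9], 0.76), ([401.3, 237.1], 0.59), ([215.1, 341.0], 0.55)]
hub_1 [([260.6, 228.4], 0.95), ([403.6, 234.6], 0.95), ([425.2, 357.6], 0.86), ([212.3, 343.0], 0.69)]
[([402.9, 234.7, 64.7, 64.0], 0.86), ([427.0, 355.5, 72.0, 78.7], 0.82), ([217.1, 342.1, 67.1, 70.1], 0.79), ([262.0, 231.5, 65.4, 67.2], 0.73)]
side [[0.99, -0.06, 0.09, 402.69], [-0.11, -0.69, 0.71, -834.37], [0.01, -0.72, -0.7, 923.9], [0.0, 0.0, 0.0, 1.0]]
nose_1 [([171.9, 358.0], 0.93), ([338.9, 318.1], 0.7), ([210.0, 173.4], 0.65), ([322.9, 192.8], 0.62)]
unit_1 [([325.0, 232.0], 0.85), ([183.5, 399.5], 0.81), ([214.2, 213.6], 0.76), ([336.0, 358.2], 0.74)]
hub_1 [([323.0, 219.9], 0.95), ([339.5, 340.1], 0.82), ([180.2, 380.2], 0.6), ([212.8, 198.2], 0.55)]
[([326.9, 222.4, 65.1, 58.3], 0.84), ([177.9, 393.3, 109.5, 91.2], 0.77), ([290.6, 161.1, 16.1, 37.0], 0.71), ([340.6, 354.0, 89.5, 87.8], 0.69), ([213.8, 202.1, 64.7, 63.2], 0.57)]
{'t': 0.5, 'joint_pos': [1.159, 0.276, 1.505, -0.0, 1.361, -0.121], 'joint_velocities': [0.0, -0.001, -0.0, 0.0, 0.001, -0.001], 'tau': [-0.001, -40.409, -23.729, 0.07, 0.026, -0.0], 'eef_pos': [164.862, 550.882, 302.677], 'eef_rot': [0.455, 3.108, 0.0], 'ft_force': [0.094, -0.199, 0.573], 'ft_torque': [-0.015, 0.037, 0.004], 'grasp_force': 0.0, 'finger_gap': 94.069}
```

View pics/top0.png

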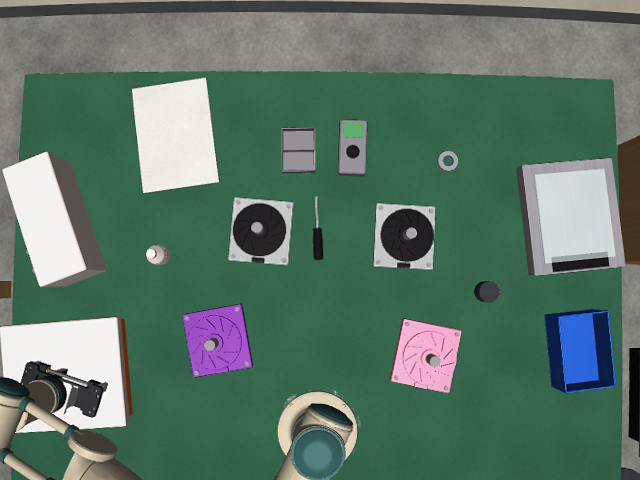

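View pics/side0.png

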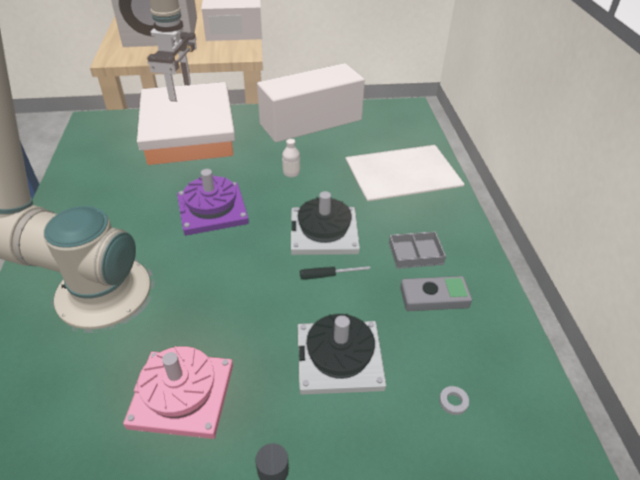

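The top view shows the real black-wheeled units at about (260,231) left and (405,236) right. The purple and pink ones are decoys. The nose tops are near (257,228) and (411,233); in the side view they are near (325,196) and (342,323). I'll refine these positions next.

Run:
```python
from h import *
t=cv2.imread('pics/top0.png');s=cv2.imread('pics/side0.png')
up=lambda im,x,y:cv2.resize(im[y:y+74,x:x+98],None,fx=4,fy=4,interpolation=cv2.INTER_CUBIC)
g=np.vstack([np.hstack([up(t,212,194),up(t,356,199)]),np.hstack([up(s,276,186),up(s,292,312)])])
cv2.imwrite('pics/crop.png',g);print(g.shape)
# plate outlines: top
hsv=cv2.cvtColor(t,cv2.COLOR_BGR2HSV)
m=((hsv[:,:,1]<90)).astype(np.uint8)
for nm,(x,y) in {'L':(261,231),'R':(405,236)}.items():
    w=np.zeros_like(m);w[y-42:y+42,x-40:x+40]=m[y-42:y+42,x-40:x+40]
    c=max(cv2.findContours(w,0,2)[0],key=cv2.contourArea)
    r=cv2.minAreaRect(c);bp=cv2.boxPoints(r)
    P=np.array([onz('top',p,18)[:2] for p in bp]);print(nm,cv2.contourArea(c),np.round(P).tolist(),P.mean(0).round(1),cv2.minAreaRect(P.astype(np.float32)))
N={'L':((257,228),(325,196)),'R':((411,233),(342,323))}
for k,(a,b) in N.items():
    print(k,[x.round(1) for x in tri(a,b)], onz('top',a,128).round(1))
for c in('top','side'):
    eyes.get_image(c)
    for n in('nose_1','nose_2'):
        print(c,[(np.round(d['position'],1).tolist(),round(d['conf'],2)) for d in eyes.mark_of(c,n)])
```

```text
(592, 784, 3)
L 3768.5 [[454.0, 243.0], [627.0, 231.0], [613.0, 68.0], [441.0, 81.0]] [533.8 155.6] ((533.904541015625, 155.8995819091797), (163.9994354248047, 173.54678344726562), 85.66378784179688)
R 3723.0 [[440.0, -144.0], [612.0, -153.0], [605.0, -317.0], [432.0, -306.0]] [ 522.4 -230.2] ((522.5430297851562, -230.55697631835938), (163.787353515625, 174.6073455810547), 86.94921112060547)
L [array([533. , 154.4, 121.1]), np.float64(2.3)] [531.2 153.7 128. ]
R [array([ 522.5, -231.6,  119.2]), np.float64(0.7)] [ 521.4 -230.1  128. ]
top [([435.7, 362.9], 0.88), ([253.8, 229.3], 0.84), ([211.9, 348.2], 0.84), ([409.0, 231.0], 0.59)]
top [([435.7, 362.9], 0.88), ([253.8, 229.3], 0.84), ([211.9, 348.2], 0.84), ([409.0, 231.0], 0.59)]
side [([168.4, 356.1], 0.95), ([323.1, 194.7], 0.9), ([209.1, 172.2], 0.61)]
side [([168.4, 356.1], 0.95), ([323.1, 194.7], 0.9), ([209.1, 172.2], 0.61)]
```

View pics/crop.png

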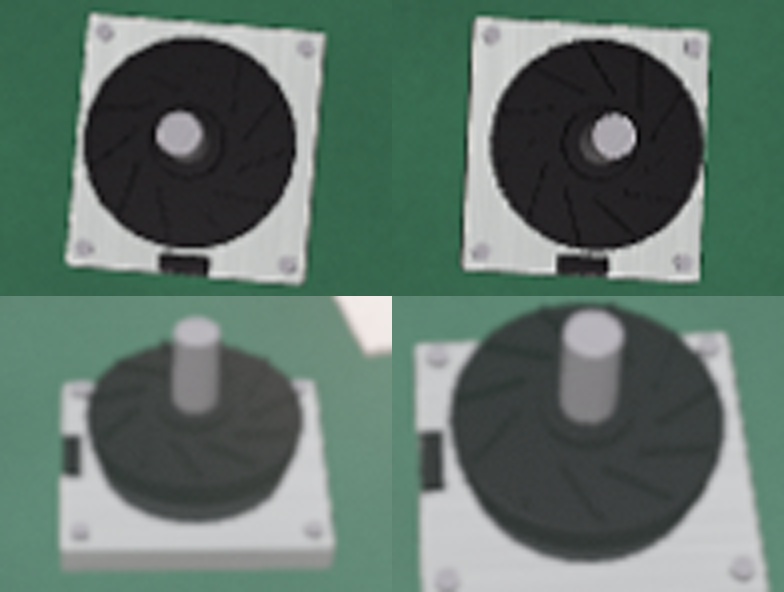

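```bash
cat >> h.py <<'E'
def go(x,y,z,yaw):
    "tool shift (cm) and turn to put TCP at x,y,z, tool down, tool y along unit +y"
    o=env.get_obs();C=R.from_rotvec(o['eef_rot'])
    T=R.from_matrix(np.array([[-np.cos(yaw),-np.sin(yaw),0],[-np.sin(yaw),np.cos(yaw),0],[0,0,-1]]).T)
    d=C.inv().apply(np.array([x,y,z])-o['eef_pos'])/10
    print('t',round(o['t'],2),'shift',d.round(2),'turn',(C.inv()*T).as_rotvec().round(3))
E
python3 - <<'E'
from h import *
for k,a,b in(('L',(256.7,227.3),(324.9,194.6)),('R',(411.3,232.6),(342,321.2))):
    print(k,[x.round(1) for x in tri(a,b)])
yL=-0.075; 
go(533,154.5,270,yL)
E
```

```text
L [array([533.6, 154.8, 125.2]), np.float64(0.6)]
R [array([ 522.7, -231.4,  124.6]), np.float64(0.1)]
t 0.8 shift [-46.63 -27.42   3.27] turn [ 0.     0.    -0.216]
```

Request:
{"fn": "play_rows", "kwargs": {
  "moves": [
    [[-46.6,-27.4,0],[0,0,-0.216],50],
    [[-46.6,-27.4,0],[0,0,-0.216],50],
    [[-46.6,-27.4,0],[0,0,-0.216],50],
    [[-46.6,-27.4,0],[0,0,-0.216],50],
    [[-46.6,-27.4,0],[0,0,-0.216],50]
  ],
  "force": 10
}}

```text
t: 1.22
eef_pos: [305.9, 398.5, 302.8]
eef_rot: [0.116, 3.139, 0.001]
ft_force: [0.6, -0.2, -0.3]
finger_gap: 64.0
grasp_force: 0.0
```

```bash
python3 -c "
from h import *
go(533,154.5,270,-0.075);print(env.get_obs()['finger_gap'])"
```

```text
t 1.22 shift [-24.44 -22.66   3.28] turn [0.    0.    0.001]
63.95289998099127
```

Request:
{"fn": "play_rows", "kwargs": {
  "moves": [
    [[-24.4,-22.7,0],[0,0,0],50],
    [[-24.4,-22.7,0],[0,0,0],50],
    [[-24.4,-22.7,0],[0,0,0],50],
    [[-24.4,-22.7,0],[0,0,0],50],
    [[-24.4,-22.7,0],[0,0,0],50]
  ]
}}

```text
t: 1.63
eef_pos: [447.6, 245.3, 303.0]
eef_rot: [0.118, 3.139, 0.001]
ft_force: [0.6, 0.9, -0.6]
finger_gap: 46.9
grasp_force: 0.0
```

Request:
{"fn": "play_rows", "kwargs": {
  "moves": [
    [[-9.0,-9.2,3.0],[0,0,0],50],
    [[-9.0,-9.2,3.0],[0,0,0],50],
    [[-9.0,-9.2,3.0],[0,0,0],50],
    [[-9.0,-9.2,3.0],[0,0,0],50],
    [[-9.0,-9.2,3.0],[0,0,0],50]
  ]
}}

```text
t: 2.05
eef_pos: [530.8, 146.4, 271.6]
eef_rot: [-0.124, -3.138, 0.001]
ft_force: [-0.7, 0.3, 0.2]
finger_gap: 46.8
grasp_force: 0.0
```

```bash
python3 -c "
from h import *
go(533,154.5,200,-0.075);print(env.get_obs()['finger_gap'])
im=eyes.get_image('side');cv2.imwrite('pics/s1.png',cv2.resize(im[60:300,180:500,::-1],None,fx=2.4,fy=2.4))"
```

```text
t 2.05 shift [-0.17  0.82  7.16] turn [-0.001 -0.001 -0.004]
46.76898746001542
```

View pics/s1.png

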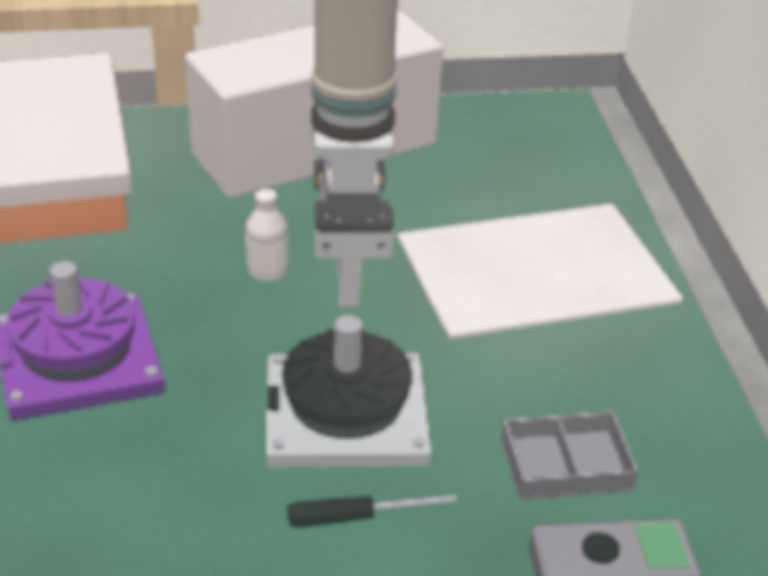

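The fingers hang above the left nose (crop 347,335), in line along x. Next I centre the gripper and lower it.

Request:
{"fn": "play_rows", "kwargs": {
  "moves": [
    [[-0.2,0.8,0],[0,0,0],50],
    [[-0.2,0.8,2.5],[0,0,0],50],
    [[-0.2,0.8,5.0],[0,0,0],50],
    [[-0.2,0.8,7.1],[0,0,0],50],
    [[-0.2,0.8,7.1],[0,0,0],50]
  ]
}}

```text
t: 2.52
eef_pos: [528.8, 158.4, 198.6]
eef_rot: [-0.113, -3.132, 0.001]
ft_force: [-0.4, 0.2, 0.2]
finger_gap: 46.9
grasp_force: 0.0
```

Request:
{"fn": "play_rows", "kwargs": {
  "moves": [
    [[0,0,0],[0,0,0],50],
    [[0,0,0],[0,0,0],50],
    [[0,0,0],[0,0,0],50]
  ]
}}

```text
t: 2.77
eef_pos: [532.8, 157.4, 203.6]
eef_rot: [0.116, 3.136, 0.002]
ft_force: [0.7, -0.9, 1.0]
finger_gap: 46.7
grasp_force: 0.0
```

```bash
python3 -c "
from h import *
go(533,154.5,200,-0.075);print(env.get_obs()['ft_force'])"
```

```text
t 2.77 shift [-0.04 -0.29  0.36] turn [0.001 0.003 0.001]
[ 0.73625581 -0.92011645  1.0145045 ]
```

Request:
{"fn": "play_rows", "kwargs": {
  "moves": [
    [[0,0.3,0.3],[0,0,0],50],
    [[0,0.5,0.3],[0,0,0],50],
    [[0,0.6,0.3],[0,0,0],50],
    [[0,0.6,0.3],[0,0,0],50]
  ]
}}

```text
t: 3.1
eef_pos: [532.7, 162.7, 199.0]
eef_rot: [0.117, 3.139, 0.001]
ft_force: [0.3, -0.2, -0.6]
finger_gap: 46.9
grasp_force: 0.0
```

Request:
{"fn": "play_rows", "kwargs": {
  "moves": [
    [[0,0.1,0],[0,0,0],50],
    [[0,0.2,0],[0,0,0],50],
    [[0,0.2,0],[0,0,0],50],
    [[0,0.2,0],[0,0,0],50]
  ]
}}

```text
t: 3.43
eef_pos: [532.7, 164.4, 198.7]
eef_rot: [0.117, 3.139, 0.0]
ft_force: [0.0, 0.0, 0.5]
finger_gap: 47.2
grasp_force: 0.0
```

Request:
{"fn": "play_rows", "kwargs": {
  "moves": [
    [[0,0.1,0],[0,0,0],50],
    [[0,0.1,0],[0,0,0],50],
    [[0,0.1,0],[0,0,0],50],
    [[0,0.1,0],[0,0,0],50]
  ]
}}

```text
t: 3.77
eef_pos: [532.8, 165.3, 198.7]
eef_rot: [-0.118, -3.139, -0.0]
ft_force: [-0.3, -0.4, -0.3]
finger_gap: 47.1
grasp_force: 0.1
```

Request:
{"fn": "play_rows", "kwargs": {
  "moves": [
    [[0,0.05,0],[0,0,0],50],
    [[0,0.1,0],[0,0,0],50],
    [[0,0.1,0],[0,0,0],50],
    [[0,0.1,0],[0,0,0],50]
  ]
}}

```text
t: 4.1
eef_pos: [532.9, 166.3, 198.7]
eef_rot: [0.117, 3.139, -0.0]
ft_force: [-0.3, -0.5, 0.4]
finger_gap: 46.9
grasp_force: 0.3
```

Request:
{"fn": "play_rows", "kwargs": {
  "moves": [
    [[0,0.05,0],[0,0,0],50],
    [[0,0.1,0],[0,0,0],50],
    [[0,0.1,0],[0,0,0],50],
    [[0,0.1,0],[0,0,0],50]
  ]
}}

```text
t: 4.43
eef_pos: [533.0, 167.4, 198.7]
eef_rot: [0.117, 3.139, 0.0]
ft_force: [0.7, -0.6, 0.0]
finger_gap: 47.1
grasp_force: 0.3
```

Request:
{"fn": "play_rows", "kwargs": {
  "moves": [
    [[0,0.05,0],[0,0,0],50],
    [[0,0.1,0],[0,0,0],50],
    [[0,0.1,0],[0,0,0],50],
    [[0,0.1,0],[0,0,0],50]
  ]
}}

```text
t: 4.77
eef_pos: [533.0, 168.5, 198.7]
eef_rot: [0.117, 3.139, 0.0]
ft_force: [0.4, 0.1, 1.1]
finger_gap: 47.1
grasp_force: 0.3
```

Free swing under about 0.3 N suggests the left wheel is the loose one. I'll continue to its stop.

Request:
{"fn": "play_rows", "kwargs": {
  "moves": [
    [[0,0.05,0],[0,0,0],50],
    [[0,0.1,0],[0,0,0],50],
    [[0,0.1,0],[0,0,0],50],
    [[0,0.1,0],[0,0,0],50]
  ]
}}

```text
t: 5.1
eef_pos: [533.1, 169.5, 198.7]
eef_rot: [0.117, 3.139, 0.0]
ft_force: [0.4, -0.6, 0.3]
finger_gap: 47.3
grasp_force: 0.3
```

Request:
{"fn": "play_rows", "kwargs": {
  "moves": [
    [[0,0.05,0],[0,0,0],50],
    [[0,0.1,0],[0,0,0],50],
    [[0,0.1,0],[0,0,0],50],
    [[0,0.1,0],[0,0,0],50]
  ]
}}

```text
t: 5.43
eef_pos: [533.1, 170.5, 198.7]
eef_rot: [0.117, 3.139, 0.0]
ft_force: [0.1, -0.4, -0.8]
finger_gap: 46.9
grasp_force: 0.2
```

Request:
{"fn": "play_rows", "kwargs": {
  "moves": [
    [[0,0.05,0],[0,0,0],50],
    [[0,0.1,0],[0,0,0],50],
    [[0,0.1,0],[0,0,0],50],
    [[0,0.1,0],[0,0,0],50]
  ]
}}

```text
t: 5.77
eef_pos: [533.2, 171.4, 198.7]
eef_rot: [-0.117, -3.139, -0.0]
ft_force: [0.7, -0.4, 1.7]
finger_gap: 47.1
grasp_force: 0.3
```

Request:
{"fn": "play_rows", "kwargs": {
  "moves": [
    [[0,0.05,0],[0,0,0],50],
    [[0,0.1,0],[0,0,0],50],
    [[0,0.1,0],[0,0,0],50],
    [[0,0.1,0],[0,0,0],50]
  ]
}}

```text
t: 6.1
eef_pos: [533.3, 172.2, 198.7]
eef_rot: [0.117, 3.139, -0.001]
ft_force: [-0.7, -1.5, 1.5]
finger_gap: 46.7
grasp_force: 0.9
```

Request:
{"fn": "play_rows", "kwargs": {
  "moves": [
    [[0,0.05,0],[0,0,0],50],
    [[0,0.1,0],[0,0,0],50],
    [[0,0.1,0],[0,0,0],50],
    [[0,0.1,0],[0,0,0],50]
  ]
}}

```text
t: 6.43
eef_pos: [533.4, 173.0, 198.8]
eef_rot: [0.117, 3.139, -0.001]
ft_force: [-0.0, -3.3, 2.2]
finger_gap: 47.3
grasp_force: 1.8
```

Request:
{"fn": "play_rows", "kwargs": {
  "moves": [
    [[0,0.05,0],[0,0,0],50],
    [[0,0.1,0],[0,0,0],50],
    [[0,0.1,0],[0,0,0],50],
    [[0,0.1,0],[0,0,0],50]
  ]
}}

```text
t: 6.77
eef_pos: [533.4, 173.9, 198.8]
eef_rot: [0.117, 3.139, -0.001]
ft_force: [-1.4, -4.2, 2.8]
finger_gap: 47.1
grasp_force: 2.8
```

Request:
{"fn": "play_rows", "kwargs": {
  "moves": [
    [[0,0,0],[0,0,0],50],
    [[0,0,0],[0,0,0],50],
    [[0,0,0],[0,0,0],50]
  ]
}}

```text
t: 7.02
eef_pos: [533.5, 173.9, 198.8]
eef_rot: [0.117, 3.139, -0.001]
ft_force: [-0.2, -5.7, 3.2]
finger_gap: 46.7
grasp_force: 2.8
```

Request:
{"fn": "play_rows", "kwargs": {
  "moves": [
    [[0,0.05,0],[0,0,0],50],
    [[0,0.07,0],[0,0,0],50],
    [[0,0.07,0],[0,0,0],50],
    [[0,0.07,0],[0,0,0],50]
  ]
}}

```text
t: 7.35
eef_pos: [533.5, 174.4, 198.8]
eef_rot: [0.117, 3.139, -0.002]
ft_force: [0.0, -5.5, 3.5]
finger_gap: 46.7
grasp_force: 3.2
```

Request:
{"fn": "play_rows", "kwargs": {
  "moves": [
    [[0,-0.3,0],[0,0,0],50],
    [[0,-0.6,0],[0,0,0],50],
    [[0,-0.9,0],[0,0,0],50],
    [[0,-1.2,0],[0,0,0],50],
    [[0,-1.2,0],[0,0,0],50]
  ]
}}

```text
t: 7.77
eef_pos: [532.5, 163.0, 198.5]
eef_rot: [-0.118, -3.139, -0.001]
ft_force: [-0.4, 0.0, -0.6]
finger_gap: 47.1
grasp_force: 0.0
```

```bash
python3 -c "
from h import *
im=eyes.get_image('top');cv2.imwrite('pics/t1.png',cv2.resize(im[170:290,180:340,::-1],None,fx=4,fy=4))
go(533.3,154.5,199,-0.075)"
```

```text
t 7.82 shift [-0.14 -0.86 -0.05] turn [ 0.001 -0.    -0.   ]
```

Request:
{"fn": "play_rows", "kwargs": {
  "moves": [
    [[0,-0.6,0],[0,0,0],50],
    [[0,-1.2,0],[0,0,0],50],
    [[0,-1.7,0],[0,0,0],50],
    [[0,-1.7,0],[0,0,0],50]
  ]
}}

```text
t: 8.15
eef_pos: [531.3, 145.2, 198.8]
eef_rot: [0.119, 3.139, -0.0]
ft_force: [-0.3, 0.2, -0.7]
finger_gap: 47.4
grasp_force: 0.0
```

Request:
{"fn": "play_rows", "kwargs": {
  "moves": [
    [[0,-0.1,0],[0,0,0],50],
    [[0,-0.2,0],[0,0,0],50],
    [[0,-0.3,0],[0,0,0],50],
    [[0,-0.3,0],[0,0,0],50]
  ]
}}

```text
t: 8.48
eef_pos: [531.2, 143.1, 198.7]
eef_rot: [0.117, 3.139, 0.0]
ft_force: [-0.6, 0.2, 0.6]
finger_gap: 47.1
grasp_force: 0.2
```

Request:
{"fn": "play_rows", "kwargs": {
  "moves": [
    [[0,-0.1,0],[0,0,0],50],
    [[0,-0.2,0],[0,0,0],50],
    [[0,-0.2,0],[0,0,0],50],
    [[0,-0.2,0],[0,0,0],50]
  ]
}}

```text
t: 8.82
eef_pos: [531.0, 141.1, 198.7]
eef_rot: [0.117, 3.139, -0.0]
ft_force: [1.1, 0.3, 1.0]
finger_gap: 46.9
grasp_force: 0.2
```

Request:
{"fn": "play_rows", "kwargs": {
  "moves": [
    [[0,-0.1,0],[0,0,0],50],
    [[0,-0.1,0],[0,0,0],50],
    [[0,-0.1,0],[0,0,0],50],
    [[0,-0.1,0],[0,0,0],50]
  ]
}}

```text
t: 9.15
eef_pos: [530.9, 140.1, 198.7]
eef_rot: [0.117, 3.139, -0.0]
ft_force: [-0.1, 1.2, 0.2]
finger_gap: 47.0
grasp_force: 0.2
```

Request:
{"fn": "play_rows", "kwargs": {
  "moves": [
    [[0,-0.1,0],[0,0,0],50],
    [[0,-0.1,0],[0,0,0],50],
    [[0,-0.1,0],[0,0,0],50],
    [[0,-0.1,0],[0,0,0],50]
  ]
}}

```text
t: 9.48
eef_pos: [530.8, 139.3, 198.7]
eef_rot: [0.118, 3.139, 0.001]
ft_force: [0.3, 1.8, 0.6]
finger_gap: 47.0
grasp_force: 0.8
```

Request:
{"fn": "play_rows", "kwargs": {
  "moves": [
    [[0,-0.1,0],[0,0,0],50],
    [[0,-0.1,0],[0,0,0],50],
    [[0,-0.1,0],[0,0,0],50],
    [[0,-0.1,0],[0,0,0],50]
  ]
}}

```text
t: 9.82
eef_pos: [530.8, 138.5, 198.8]
eef_rot: [0.118, 3.139, 0.001]
ft_force: [0.1, 3.5, 1.0]
finger_gap: 47.0
grasp_force: 1.7
```

Request:
{"fn": "play_rows", "kwargs": {
  "moves": [
    [[0,-0.05,0],[0,0,0],50],
    [[0,-0.1,0],[0,0,0],50],
    [[0,-0.15,0],[0,0,0],50],
    [[0,-0.15,0],[0,0,0],50],
    [[0,-0.15,0],[0,0,0],50]
  ]
}}

```text
t: 10.23
eef_pos: [530.7, 137.3, 198.8]
eef_rot: [0.118, 3.139, 0.003]
ft_force: [0.0, 5.6, 2.3]
finger_gap: 46.8
grasp_force: 2.7
```

Request:
{"fn": "play_rows", "kwargs": {
  "moves": [
    [[0,0,0],[0,0,0],50],
    [[0,0,0],[0,0,0],50]
  ]
}}

```text
t: 10.4
eef_pos: [530.7, 137.3, 198.9]
eef_rot: [0.118, 3.139, 0.003]
ft_force: [0.6, 5.6, 2.3]
finger_gap: 47.1
grasp_force: 2.7
```

Request:
{"fn": "play_rows", "kwargs": {
  "moves": [
    [[0,-0.04,0],[0,0,0],50],
    [[0,-0.04,0],[0,0,0],50],
    [[0,-0.04,0],[0,0,0],50]
  ]
}}

```text
t: 10.65
eef_pos: [530.7, 137.0, 198.9]
eef_rot: [0.118, 3.139, 0.003]
ft_force: [-0.5, 5.5, 2.2]
finger_gap: 47.3
grasp_force: 2.9
```

Request:
{"fn": "play_rows", "kwargs": {
  "moves": [
    [[0,0.4,0],[0,0,0],50],
    [[0,0.9,0],[0,0,0],50],
    [[0,1.4,0],[0,0,0],50],
    [[0,1.88,0],[0,0,0],50],
    [[0,1.88,0],[0,0,0],50]
  ]
}}

```text
t: 11.07
eef_pos: [532.0, 155.6, 198.4]
eef_rot: [-0.116, -3.139, 0.001]
ft_force: [1.1, 0.2, -0.2]
finger_gap: 47.2
grasp_force: 0.0
```

Request:
{"fn": "play_rows", "kwargs": {
  "moves": [
    [[0,0,-3],[0,0,0],50],
    [[0,0,-6],[0,0,0],50],
    [[-4,0,-9],[0,0,0],50],
    [[-8,0,-9],[0,0,0],0],
    [[-8,0,-9],[0,0,0],0]
  ]
}}

```text
t: 11.48
eef_pos: [618.3, 148.3, 290.8]
eef_rot: [0.118, 3.129, -0.0]
ft_force: [1.2, -0.2, -0.1]
finger_gap: 36.8
grasp_force: 0.0
```

```bash
python3 -c "
from h import *
im=eyes.get_image('side')[:,:,::-1];im2=eyes.get_image('top')[:,:,::-1]
cv2.imwrite('pics/s2.png',np.hstack([cv2.resize(im[180:280,275:375],None,fx=4,fy=4),cv2.resize(im2[180:280,210:310],None,fx=4,fy=4)]))
go(532.3,155.7,240,-0.075)"
```

```text
t 11.58 shift [8.11 0.11 4.8 ] turn [-0.001 -0.    -0.001]
```

View pics/s2.png

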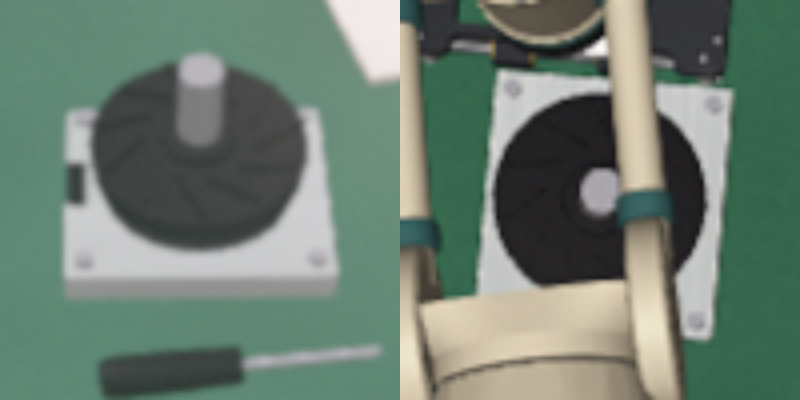

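The nose stays leaning right: 260 against 257 px in the top view. I'll set it upright with a gentle centred squeeze before pressing.

Request:
{"fn": "play_rows", "kwargs": {
  "moves": [
    [[4,0,0],[0,0,0],70],
    [[8.1,0.1,0],[0,0,0],70],
    [[8.1,0.1,1],[0,0,0],70],
    [[8.1,0.1,3],[0,0,0],70],
    [[8.1,0.1,3],[0,0,0],70]
  ],
  "force": 3
}}

```text
t: 12.0
eef_pos: [527.1, 155.8, 255.4]
eef_rot: [-0.116, -3.132, 0.003]
ft_force: [-0.2, 0.1, 0.4]
finger_gap: 59.1
grasp_force: 0.0
```

Request:
{"fn": "play_rows", "kwargs": {
  "moves": [
    [[0,0,0],[0,0,0],70],
    [[0,0,3],[0,0,0],70],
    [[0,0,5.5],[0,0,0],70],
    [[0,0,5.5],[0,0,0],70],
    [[0,0,5.5],[0,0,0],70]
  ]
}}

```text
t: 12.42
eef_pos: [530.8, 156.0, 203.3]
eef_rot: [-0.117, -3.137, 0.001]
ft_force: [-1.3, 0.2, 0.2]
finger_gap: 65.6
grasp_force: 0.0
```

```bash
python3 -c "
from h import *
go(532.1,155.65,203,-0.075);print(env.get_obs()['finger_gap'])"
```

```text
t 12.42 shift [-0.13 -0.02  0.03] turn [-0.001 -0.002  0.   ]
65.58238416668489
```

Request:
{"fn": "play_rows", "kwargs": {
  "moves": [
    [[0,0,0],[0,0,0],50],
    [[0,0,0],[0,0,0],50],
    [[0,0,0],[0,0,0],42],
    [[0,0,0],[0,0,0],38],
    [[0,0,0],[0,0,0],36]
  ]
}}

```text
t: 12.83
eef_pos: [531.5, 155.9, 204.6]
eef_rot: [0.117, 3.138, -0.0]
ft_force: [-0.0, -0.9, 1.0]
finger_gap: 36.2
grasp_force: 0.4
```

Request:
{"fn": "play_rows", "kwargs": {
  "moves": [
    [[0,0,0],[0,0,0],34],
    [[0,0,0],[0,0,0],33],
    [[0,0,0],[0,0,0],32],
    [[0,0,0],[0,0,0],31],
    [[0,0,0],[0,0,0],31]
  ]
}}

```text
t: 13.25
eef_pos: [531.0, 156.1, 203.6]
eef_rot: [-0.117, -3.139, -0.0]
ft_force: [0.7, -0.2, 0.4]
finger_gap: 29.1
grasp_force: 0.2
```

Request:
{"fn": "play_rows", "kwargs": {
  "moves": [
    [[0,-0.05,0],[0,0,0],30],
    [[0,-0.05,0],[0,0,0],30],
    [[0,-0.05,0],[0,0,0],30],
    [[0,-0.05,0],[0,0,0],30]
  ]
}}

```text
t: 13.58
eef_pos: [531.0, 155.7, 203.6]
eef_rot: [-0.118, -3.139, -0.0]
ft_force: [-0.3, 0.1, -1.0]
finger_gap: 28.0
grasp_force: 0.0
```

Request:
{"fn": "play_rows", "kwargs": {
  "moves": [
    [[0,0,0],[0,0,0],29],
    [[0,0,0],[0,0,0],29],
    [[0,0,0],[0,0,0],29]
  ]
}}

```text
t: 13.83
eef_pos: [531.0, 155.6, 203.6]
eef_rot: [-0.117, -3.139, -0.0]
ft_force: [0.4, -0.5, -0.0]
finger_gap: 27.8
grasp_force: 3.0
```

Request:
{"fn": "play_rows", "kwargs": {
  "moves": [
    [[0,0,0],[0,0,0],32],
    [[0,0,0],[0,0,0],36],
    [[0,0,0],[0,0,0],45],
    [[0,0,0],[0,0,0],50],
    [[0,0,0],[0,0,0],50]
  ]
}}

```text
t: 14.25
eef_pos: [531.1, 155.6, 203.7]
eef_rot: [0.118, 3.139, 0.0]
ft_force: [-0.2, -0.2, -0.3]
finger_gap: 46.5
grasp_force: 0.0
```

Request:
{"fn": "play_rows", "kwargs": {
  "moves": [
    [[0,0,-2.5],[0,0,0],50],
    [[0,0,-5],[0,0,0],50],
    [[0,0,-7],[0,0,0],0],
    [[0,0,-7],[0,0,0],0],
    [[0,0,-7],[0,0,0],0]
  ]
}}

```text
t: 14.67
eef_pos: [531.4, 155.7, 274.6]
eef_rot: [0.117, 3.137, 0.001]
ft_force: [-0.2, 1.1, -1.4]
finger_gap: 30.4
grasp_force: 0.0
```

Request:
{"fn": "play_rows", "kwargs": {
  "moves": [
    [[-5,0,0],[0,0,0],0],
    [[-10,0,0],[0,0,0],0],
    [[-10,0,0],[0,0,0],0],
    [[-10,0,0],[0,0,0],0],
    [[-10,0,0],[0,0,0],0]
  ]
}}

```text
t: 15.08
eef_pos: [630.2, 147.8, 271.1]
eef_rot: [-0.118, -3.135, 0.001]
ft_force: [-0.3, 0.0, 0.0]
finger_gap: 0.6
grasp_force: 0.0
```

```bash
python3 -c "
from h import *
im=eyes.get_image('side')[:,:,::-1];im2=eyes.get_image('top')[:,:,::-1]
cv2.imwrite('pics/s3.png',np.hstack([cv2.resize(im[180:280,275:375],None,fx=4,fy=4),cv2.resize(im2[180:280,210:310],None,fx=4,fy=4)]))
go(532.1,155.65,235,-0.075);print(env.get_obs()['finger_gap'])"
```

```text
t 15.18 shift [9.71 0.02 3.77] turn [-0.    -0.004  0.   ]
0.32917198871749165
```

View pics/s3.png

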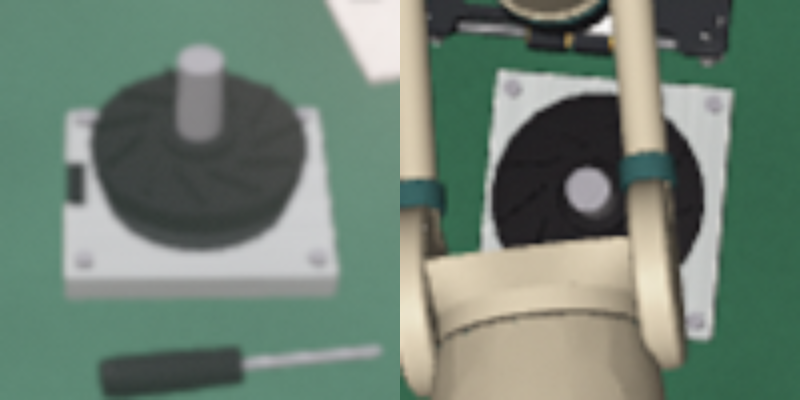

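The nose is back at 257,228 px, which is upright as at the start. Now I press it.

Request:
{"fn": "play_rows", "kwargs": {
  "moves": [
    [[4,0,0],[0,0,0],0],
    [[8,0,0],[0,0,0],0],
    [[9.65,0,1.5],[0,0,0],0],
    [[9.65,0,3],[0,0,0],0],
    [[9.65,0,3],[0,0,0],0]
  ],
  "force": 10
}}

```text
t: 15.6
eef_pos: [530.1, 155.4, 241.9]
eef_rot: [-0.115, -3.134, 0.001]
ft_force: [-0.5, -0.7, -1.1]
finger_gap: 0.2
grasp_force: 0.0
```

Request:
{"fn": "play_rows", "kwargs": {
  "moves": [
    [[0,0,0],[0,0,0],0],
    [[0,0,0],[0,0,0],0],
    [[0,0,0],[0,0,0],0]
  ]
}}

```text
t: 15.85
eef_pos: [535.3, 155.4, 244.6]
eef_rot: [0.118, 3.138, 0.001]
ft_force: [-1.1, 0.2, 0.1]
finger_gap: 0.5
grasp_force: 0.0
```

```bash
python3 -c "
from h import *
go(533.2,155.6,235,-0.075);print(env.get_obs()['ft_force'])"
```

```text
t 15.85 shift [0.21 0.   0.96] turn [0.001 0.002 0.   ]
[-1.0654762   0.22355005  0.08412678]
```

Request:
{"fn": "play_rows", "kwargs": {
  "moves": [
    [[0.2,0,0.3],[0,0,0],0],
    [[0.2,0,0.6],[0,0,0],0],
    [[0.2,0,1.0],[0,0,0],0],
    [[0.2,0,1.2],[0,0,0],0],
    [[0.2,0,1.2],[0,0,0],0]
  ]
}}

```text
t: 16.27
eef_pos: [532.3, 155.4, 230.9]
eef_rot: [-0.118, -3.138, 0.0]
ft_force: [-0.3, -0.8, 0.5]
finger_gap: 0.6
grasp_force: 0.0
```

Request:
{"fn": "play_rows", "kwargs": {
  "moves": [
    [[0,0,0.1],[0,0,0],0],
    [[0,0,0.2],[0,0,0],0],
    [[0,0,0.3],[0,0,0],0],
    [[0,0,0.3],[0,0,0],0]
  ]
}}

```text
t: 16.6
eef_pos: [532.5, 155.5, 228.5]
eef_rot: [-0.117, -3.139, -0.0]
ft_force: [0.5, 0.5, -0.2]
finger_gap: 0.5
grasp_force: 0.0
```

Request:
{"fn": "play_rows", "kwargs": {
  "moves": [
    [[0,0,0.1],[0,0,0],0],
    [[0,0,0.2],[0,0,0],0],
    [[0,0,0.2],[0,0,0],0],
    [[0,0,0.2],[0,0,0],0]
  ]
}}

```text
t: 16.93
eef_pos: [532.5, 155.5, 226.6]
eef_rot: [-0.118, -3.139, -0.0]
ft_force: [-0.3, -0.4, 0.2]
finger_gap: 0.3
grasp_force: 0.0
```

Request:
{"fn": "play_rows", "kwargs": {
  "moves": [
    [[0,0,0.1],[0,0,0],0],
    [[0,0,0.15],[0,0,0],0],
    [[0,0,0.15],[0,0,0],0],
    [[0,0,0.15],[0,0,0],0]
  ]
}}

```text
t: 17.27
eef_pos: [532.5, 155.5, 225.2]
eef_rot: [0.117, 3.139, 0.0]
ft_force: [-0.1, -0.8, -0.2]
finger_gap: 0.6
grasp_force: 0.0
```

Request:
{"fn": "play_rows", "kwargs": {
  "moves": [
    [[0,0,0.1],[0,0,0],0],
    [[0,0,0.15],[0,0,0],0],
    [[0,0,0.15],[0,0,0],0],
    [[0,0,0.15],[0,0,0],0]
  ]
}}

```text
t: 17.6
eef_pos: [532.7, 155.5, 224.1]
eef_rot: [0.118, 3.139, 0.0]
ft_force: [-0.3, -0.6, 3.2]
finger_gap: 0.6
grasp_force: 1.6
```

Request:
{"fn": "play_rows", "kwargs": {
  "moves": [
    [[0,0,0.1],[0,0,0],0],
    [[0,0,0.15],[0,0,0],0],
    [[0,0,0.15],[0,0,0],0],
    [[0,0,0.15],[0,0,0],0]
  ]
}}

```text
t: 17.93
eef_pos: [532.7, 155.5, 222.8]
eef_rot: [0.117, 3.138, 0.0]
ft_force: [-0.3, -0.6, 5.7]
finger_gap: 0.4
grasp_force: 2.7
```

Request:
{"fn": "play_rows", "kwargs": {
  "moves": [
    [[0,0,0.05],[0,0,0],0],
    [[0,0,0.1],[0,0,0],0],
    [[0,0,0.15],[0,0,0],0],
    [[0,0,0.15],[0,0,0],0]
  ]
}}

```text
t: 18.27
eef_pos: [532.7, 155.5, 221.2]
eef_rot: [0.117, 3.138, 0.0]
ft_force: [-1.5, -0.1, 5.2]
finger_gap: 0.2
grasp_force: 2.5
```

Request:
{"fn": "play_rows", "kwargs": {
  "moves": [
    [[0,0,0.05],[0,0,0],0],
    [[0,0,0.1],[0,0,0],0],
    [[0,0,0.1],[0,0,0],0],
    [[0,0,0.1],[0,0,0],0]
  ]
}}

```text
t: 18.6
eef_pos: [532.7, 155.5, 220.2]
eef_rot: [0.117, 3.138, 0.0]
ft_force: [-0.5, 0.0, 5.4]
finger_gap: 0.4
grasp_force: 2.6
```

Request:
{"fn": "play_rows", "kwargs": {
  "moves": [
    [[0,0,0.05],[0,0,0],0],
    [[0,0,0.1],[0,0,0],0],
    [[0,0,0.1],[0,0,0],0],
    [[0,0,0.1],[0,0,0],0]
  ]
}}

```text
t: 18.93
eef_pos: [532.7, 155.5, 219.2]
eef_rot: [0.117, 3.138, 0.0]
ft_force: [-0.4, -1.0, 4.9]
finger_gap: 0.6
grasp_force: 2.6
```

Request:
{"fn": "play_rows", "kwargs": {
  "moves": [
    [[0,0,0.05],[0,0,0],0],
    [[0,0,0.1],[0,0,0],0],
    [[0,0,0.1],[0,0,0],0],
    [[0,0,0.1],[0,0,0],0]
  ]
}}

```text
t: 19.27
eef_pos: [532.7, 155.5, 218.2]
eef_rot: [0.117, 3.138, 0.0]
ft_force: [-0.6, -0.5, 4.9]
finger_gap: 0.6
grasp_force: 2.6
```

Request:
{"fn": "play_rows", "kwargs": {
  "moves": [
    [[0,0,0.05],[0,0,0],0],
    [[0,0,0.1],[0,0,0],0],
    [[0,0,0.1],[0,0,0],0],
    [[0,0,0.1],[0,0,0],0]
  ]
}}

```text
t: 19.6
eef_pos: [532.8, 155.6, 217.4]
eef_rot: [0.117, 3.138, 0.001]
ft_force: [-0.9, 0.9, 5.7]
finger_gap: 0.5
grasp_force: 3.0
```

Request:
{"fn": "play_rows", "kwargs": {
  "moves": [
    [[0,0,0.05],[0,0,0],0],
    [[0,0,0.05],[0,0,0],0],
    [[0,0,0.05],[0,0,0],0],
    [[0,0,0.05],[0,0,0],0]
  ]
}}

```text
t: 19.93
eef_pos: [532.8, 155.6, 217.1]
eef_rot: [0.117, 3.138, 0.001]
ft_force: [-2.1, 0.1, 6.3]
finger_gap: -0.0
grasp_force: 3.6
```

Request:
{"fn": "play_rows", "kwargs": {
  "moves": [
    [[0,0,0.05],[0,0,0],0],
    [[0,0,0.05],[0,0,0],0],
    [[0,0,0.05],[0,0,0],0],
    [[0,0,0.05],[0,0,0],0]
  ]
}}

```text
t: 20.27
eef_pos: [532.8, 155.6, 216.9]
eef_rot: [0.117, 3.138, 0.001]
ft_force: [-1.0, -0.3, 8.1]
finger_gap: 0.6
grasp_force: 4.1
```

Request:
{"fn": "play_rows", "kwargs": {
  "moves": [
    [[0,0,0.05],[0,0,0],0],
    [[0,0,0.05],[0,0,0],0],
    [[0,0,0.05],[0,0,0],0],
    [[0,0,0.05],[0,0,0],0]
  ]
}}

```text
t: 20.6
eef_pos: [532.9, 155.6, 216.6]
eef_rot: [0.117, 3.138, 0.001]
ft_force: [-1.3, 0.2, 9.2]
finger_gap: 0.5
grasp_force: 4.7
```

Request:
{"fn": "play_rows", "kwargs": {
  "moves": [
    [[0,0,0.05],[0,0,0],0],
    [[0,0,0.05],[0,0,0],0],
    [[0,0,0.05],[0,0,0],0],
    [[0,0,0.05],[0,0,0],0]
  ]
}}

```text
t: 20.93
eef_pos: [532.9, 155.6, 216.3]
eef_rot: [0.118, 3.137, 0.001]
ft_force: [-1.0, -0.7, 10.0]
finger_gap: 0.4
grasp_force: 5.2
```

Request:
{"fn": "play_rows", "kwargs": {
  "moves": [
    [[0,0,0.05],[0,0,0],0],
    [[0,0,0.1],[0,0,0],0],
    [[0,0,0.1],[0,0,0],0],
    [[0,0,0.1],[0,0,0],0]
  ]
}}

```text
t: 21.27
eef_pos: [533.0, 155.7, 215.8]
eef_rot: [0.117, 3.137, 0.001]
ft_force: [-2.9, -0.4, 13.1]
finger_gap: 0.5
grasp_force: 6.3
```

Request:
{"fn": "play_rows", "kwargs": {
  "moves": [
    [[0,0,0.05],[0,0,0],0],
    [[0,0,0.1],[0,0,0],0],
    [[0,0,0.1],[0,0,0],0],
    [[0,0,0.1],[0,0,0],0]
  ]
}}

```text
t: 21.6
eef_pos: [533.1, 155.7, 215.2]
eef_rot: [0.117, 3.136, 0.001]
ft_force: [-3.2, -0.9, 14.7]
finger_gap: 0.5
grasp_force: 7.5
```

Request:
{"fn": "play_rows", "kwargs": {
  "moves": [
    [[0,0,0.05],[0,0,0],0],
    [[0,0,0.05],[0,0,0],0],
    [[0,0,0.05],[0,0,0],0],
    [[0,0,0.05],[0,0,0],0]
  ]
}}

```text
t: 21.93
eef_pos: [533.1, 155.7, 215.0]
eef_rot: [0.117, 3.136, 0.002]
ft_force: [-3.0, -0.7, 16.1]
finger_gap: 0.4
grasp_force: 8.1
```

Request:
{"fn": "play_rows", "kwargs": {
  "moves": [
    [[0,0,0.05],[0,0,0],0],
    [[0,0,0.05],[0,0,0],0],
    [[0,0,0.05],[0,0,0],0],
    [[0,0,0.05],[0,0,0],0]
  ]
}}

```text
t: 22.27
eef_pos: [533.2, 155.7, 214.7]
eef_rot: [0.117, 3.136, 0.002]
ft_force: [-3.3, -0.8, 17.8]
finger_gap: 0.3
grasp_force: 8.6
```

Request:
{"fn": "play_rows", "kwargs": {
  "moves": [
    [[0,0,0.03],[0,0,0],0],
    [[0,0,0.03],[0,0,0],0],
    [[0,0,0.03],[0,0,0],0],
    [[0,0,0.03],[0,0,0],0]
  ]
}}

```text
t: 22.6
eef_pos: [533.2, 155.8, 214.6]
eef_rot: [0.117, 3.136, 0.002]
ft_force: [-3.2, -0.3, 17.9]
finger_gap: 0.4
grasp_force: 9.1
```

Request:
{"fn": "play_rows", "kwargs": {
  "moves": [
    [[0,0,-0.3],[0,0,0],0],
    [[0,0,-0.8],[0,0,0],0],
    [[0,0,-2.5],[0,0,0],0],
    [[0,0,-3.5],[0,0,0],50],
    [[0,0,-3.5],[0,0,0],50]
  ]
}}

```text
t: 23.02
eef_pos: [533.7, 155.7, 248.3]
eef_rot: [0.117, 3.135, 0.001]
ft_force: [-0.2, 0.4, 0.1]
finger_gap: 10.3
grasp_force: 0.0
```

Request:
{"fn": "play_rows", "kwargs": {
  "moves": [
    [[-10,0,-1],[0,0,0],50],
    [[-10,0,-1],[0,0,0],50],
    [[-10,0,-1],[0,0,0],50],
    [[-10,0,-1],[0,0,0],50],
    [[-10,0,-1],[0,0,0],50]
  ]
}}

```text
t: 23.43
eef_pos: [632.2, 147.8, 254.9]
eef_rot: [-0.118, -3.137, 0.0]
ft_force: [0.1, -0.2, 0.4]
finger_gap: 43.4
grasp_force: 0.0
```

```bash
python3 -c "
from h import *
im=eyes.get_image('side')[:,:,::-1];im2=eyes.get_image('top')[:,:,::-1]
cv2.imwrite('pics/s4.png',np.hstack([cv2.resize(im[180:280,275:375],None,fx=4,fy=4),cv2.resize(im2[180:280,210:310],None,fx=4,fy=4)]))
go(532.1,155.65,191,-0.075);print(env.get_obs()['finger_gap'])"
```

```text
t 23.53 shift [9.87 0.02 6.47] turn [-0.    -0.003  0.   ]
46.70915743323221
```

View pics/s4.png

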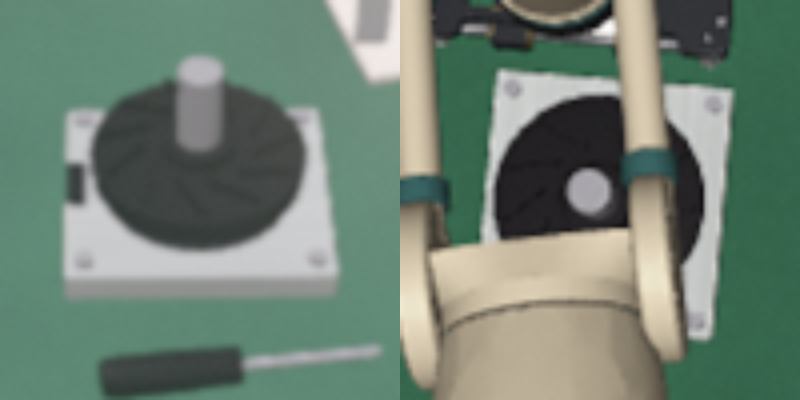

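The wheel now sits lower and upright (589,192 in the crop). Now the proof rock.

Request:
{"fn": "play_rows", "kwargs": {
  "moves": [
    [[4,0,0],[0,0,0],50],
    [[8,0,0],[0,0,0],50],
    [[9.85,0,0],[0,0,0],50],
    [[9.85,0,0],[0,0,0],50],
    [[9.85,0,0],[0,0,0],50]
  ]
}}

```text
t: 23.95
eef_pos: [532.2, 155.7, 257.0]
eef_rot: [0.116, 3.139, 0.0]
ft_force: [1.3, -0.4, -1.0]
finger_gap: 46.8
grasp_force: 0.0
```

Request:
{"fn": "play_rows", "kwargs": {
  "moves": [
    [[0,0,2],[0,0,0],50],
    [[0,0,4],[0,0,0],50],
    [[0,0,6.3],[0,0,0],50],
    [[0,0,6.3],[0,0,0],50],
    [[0,0,6.3],[0,0,0],50]
  ]
}}

```text
t: 24.37
eef_pos: [534.2, 155.2, 192.6]
eef_rot: [-0.118, -3.137, 0.001]
ft_force: [0.1, 0.4, 0.6]
finger_gap: 47.1
grasp_force: 0.0
```

Request:
{"fn": "play_rows", "kwargs": {
  "moves": [
    [[0,0.3,0],[0,0,0],50],
    [[0,0.6,0],[0,0,0],50],
    [[0,0.75,0],[0,0,0],50],
    [[0,0.75,0],[0,0,0],50]
  ]
}}

```text
t: 24.7
eef_pos: [535.2, 163.4, 194.5]
eef_rot: [0.117, 3.137, 0.001]
ft_force: [0.4, -0.5, 0.2]
finger_gap: 47.2
grasp_force: 0.0
```

Request:
{"fn": "play_rows", "kwargs": {
  "moves": [
    [[0.2,0,0.15],[0,0,0],50],
    [[0.2,0.1,0.3],[0,0,0],50],
    [[0.2,0.15,0.3],[0,0,0],50],
    [[0.2,0.15,0.3],[0,0,0],50]
  ]
}}

```text
t: 25.03
eef_pos: [532.5, 164.6, 190.3]
eef_rot: [-0.117, -3.139, -0.0]
ft_force: [0.3, 0.6, 0.6]
finger_gap: 47.0
grasp_force: 0.0
```

Request:
{"fn": "play_rows", "kwargs": {
  "moves": [
    [[0,0.05,0],[0,0,0],50],
    [[0,0.1,0],[0,0,0],50],
    [[0,0.1,0],[0,0,0],50],
    [[0,0.1,0],[0,0,0],50]
  ]
}}

```text
t: 25.37
eef_pos: [532.8, 165.4, 190.4]
eef_rot: [-0.117, -3.139, 0.0]
ft_force: [0.5, -0.2, 0.2]
finger_gap: 47.1
grasp_force: 0.3
```

Request:
{"fn": "play_rows", "kwargs": {
  "moves": [
    [[0,0.05,0],[0,0,0],50],
    [[0,0.1,0],[0,0,0],50],
    [[0,0.1,0],[0,0,0],50],
    [[0,0.1,0],[0,0,0],50]
  ]
}}

```text
t: 25.7
eef_pos: [532.8, 166.0, 190.4]
eef_rot: [-0.117, -3.139, 0.002]
ft_force: [-0.1, -3.8, -0.0]
finger_gap: 46.9
grasp_force: 1.5
```

Request:
{"fn": "play_rows", "kwargs": {
  "moves": [
    [[0,0.05,0],[0,0,0],50],
    [[0,0.1,0],[0,0,0],50],
    [[0,0.1,0],[0,0,0],50],
    [[0,0.1,0],[0,0,0],50]
  ]
}}

```text
t: 26.03
eef_pos: [532.9, 166.8, 190.5]
eef_rot: [-0.117, -3.139, 0.003]
ft_force: [-1.6, -5.4, 2.6]
finger_gap: 47.1
grasp_force: 2.6
```

Request:
{"fn": "play_rows", "kwargs": {
  "moves": [
    [[0,0.03,0],[0,0,0],50],
    [[0,0.03,0],[0,0,0],50],
    [[0,0.03,0],[0,0,0],50]
  ]
}}

```text
t: 26.28
eef_pos: [532.9, 166.9, 190.5]
eef_rot: [0.117, 3.139, -0.003]
ft_force: [-0.9, -5.8, 3.1]
finger_gap: 47.1
grasp_force: 2.8
```

Request:
{"fn": "play_rows", "kwargs": {
  "moves": [
    [[0,-0.5,0],[0,0,0],50],
    [[0,-1.0,0],[0,0,0],50],
    [[0,-1.5,0],[0,0,0],50],
    [[0,-2.0,0],[0,0,0],50],
    [[0,-2.0,0],[0,0,0],50]
  ]
}}

```text
t: 26.7
eef_pos: [531.3, 147.2, 190.3]
eef_rot: [-0.119, -3.139, -0.0]
ft_force: [0.0, 1.1, 0.3]
finger_gap: 47.2
grasp_force: 0.0
```

Request:
{"fn": "play_rows", "kwargs": {
  "moves": [
    [[0,-0.05,0],[0,0,0],50],
    [[0,-0.1,0],[0,0,0],50],
    [[0,-0.1,0],[0,0,0],50],
    [[0,-0.1,0],[0,0,0],50]
  ]
}}

```text
t: 27.03
eef_pos: [531.4, 147.0, 190.4]
eef_rot: [0.117, 3.139, 0.0]
ft_force: [-0.4, -0.7, 0.3]
finger_gap: 47.3
grasp_force: 0.0
```

Request:
{"fn": "play_rows", "kwargs": {
  "moves": [
    [[0,-0.05,0],[0,0,0],50],
    [[0,-0.1,0],[0,0,0],50],
    [[0,-0.1,0],[0,0,0],50],
    [[0,-0.1,0],[0,0,0],50]
  ]
}}

```text
t: 27.37
eef_pos: [531.3, 146.1, 190.4]
eef_rot: [0.118, 3.139, 0.001]
ft_force: [1.0, 0.4, -0.2]
finger_gap: 46.9
grasp_force: 0.5
```

Request:
{"fn": "play_rows", "kwargs": {
  "moves": [
    [[0,-0.05,0],[0,0,0],50],
    [[0,-0.1,0],[0,0,0],50],
    [[0,-0.1,0],[0,0,0],50],
    [[0,-0.1,0],[0,0,0],50]
  ]
}}

```text
t: 27.7
eef_pos: [531.3, 145.4, 190.5]
eef_rot: [0.118, 3.139, 0.002]
ft_force: [-0.6, 2.8, 0.8]
finger_gap: 47.3
grasp_force: 1.7
```

Request:
{"fn": "play_rows", "kwargs": {
  "moves": [
    [[0,-0.05,0],[0,0,0],50],
    [[0,-0.1,0],[0,0,0],50],
    [[0,-0.1,0],[0,0,0],50],
    [[0,-0.1,0],[0,0,0],50]
  ]
}}

```text
t: 28.03
eef_pos: [531.3, 144.6, 190.6]
eef_rot: [0.118, 3.139, 0.003]
ft_force: [0.8, 5.7, 1.7]
finger_gap: 46.9
grasp_force: 2.7
```

Request:
{"fn": "play_rows", "kwargs": {
  "moves": [
    [[0,-0.02,0],[0,0,0],50],
    [[0,-0.02,0],[0,0,0],50],
    [[0,-0.02,0],[0,0,0],50]
  ]
}}

```text
t: 28.28
eef_pos: [531.3, 144.6, 190.6]
eef_rot: [0.118, 3.139, 0.004]
ft_force: [-0.1, 5.1, 1.3]
finger_gap: 47.0
grasp_force: 2.8
```

Request:
{"fn": "play_rows", "kwargs": {
  "moves": [
    [[0,-0.04,0],[0,0,0],50],
    [[0,-0.04,0],[0,0,0],50],
    [[0,-0.04,0],[0,0,0],50],
    [[0,-0.04,0],[0,0,0],50]
  ]
}}

```text
t: 28.62
eef_pos: [531.3, 144.4, 190.6]
eef_rot: [0.118, 3.139, 0.004]
ft_force: [0.0, 6.2, 1.3]
finger_gap: 47.0
grasp_force: 3.1
```

Request:
{"fn": "play_rows", "kwargs": {
  "moves": [
    [[0,0.4,0],[0,0,0],50],
    [[0,0.8,0],[0,0,0],50],
    [[0,1.15,0],[0,0,0],50],
    [[0,1.15,0],[0,0,0],50],
    [[0,1.15,0],[0,0,0],50]
  ]
}}

```text
t: 29.03
eef_pos: [531.9, 154.6, 190.2]
eef_rot: [-0.116, -3.139, 0.001]
ft_force: [0.2, -0.1, 0.8]
finger_gap: 46.9
grasp_force: 0.0
```

Request:
{"fn": "play_rows", "kwargs": {
  "moves": [
    [[0,0,-2.5],[0,0,0],50],
    [[0,0,-5],[0,0,0],50],
    [[0,0,-8],[0,0,0],50],
    [[-4,0,-8],[0,0,0],50],
    [[-8,0,-8],[0,0,0],50]
  ]
}}

```text
t: 29.45
eef_pos: [612.1, 148.8, 274.0]
eef_rot: [0.115, 3.134, 0.0]
ft_force: [0.9, -0.9, -0.3]
finger_gap: 47.2
grasp_force: 0.0
```

Request:
{"fn": "play_rows", "kwargs": {
  "moves": [
    [[0,0,0],[0,0,0],50],
    [[0,0,0],[0,0,0],50],
    [[0,0,0],[0,0,0],50],
    [[0,0,0],[0,0,0],50]
  ]
}}

```text
t: 29.78
eef_pos: [610.4, 148.7, 270.0]
eef_rot: [-0.117, -3.137, 0.001]
ft_force: [0.1, -0.0, 0.7]
finger_gap: 47.3
grasp_force: 0.0
```

```bash
python3 -c "
from h import *
im=eyes.get_image('side')[:,:,::-1];im2=eyes.get_image('top')[:,:,::-1]
cv2.imwrite('pics/s5.png',np.hstack([cv2.resize(im[180:280,275:375],None,fx=4,fy=4),cv2.resize(im2[180:280,210:310],None,fx=4,fy=4)]))"
```

```text
(no output)
```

View pics/s5.png

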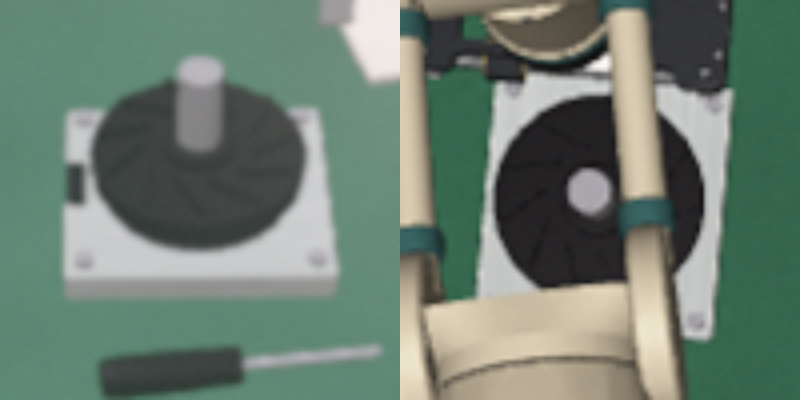

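The nose is upright at (589,192), unchanged by the proof rock, and the gripper is clear.

```bash
python3 -c "
from h import *
print(env.hand_in())"
```

```text
the job is handed in; nothing more can be done
None
```

The loose wheel was the left-hand one: I rocked it to both stops, pressed it home at about 18 N, proved it firm both ways at about 6 N, released it upright and handed the job in (no verdict was returned); I never touched the right-hand wheel, since the left swung freely.

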